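Set a pen blank in the saw jig

ROBOT

A 6-joint arm with a two-finger parallel gripper is mounted at the origin on a cart in front of the work surface, level with it; the furniture and walls round the work are solid. World frame = base frame: x ahead of the robot, y to its left, z up, the work surface at z = 0. Lengths are in m, angles in rad, forces in N, time in s.
With the tool pointing down it reaches from about 0.35 to 0.95 m from the base axis. Payload 17.4 kg.
Tool frame: the origin (TCP) lies between the finger pads; the fingertips stand 17 mm ahead of it and the grasp point (between the pads) lies 2 mm behind it; z points along the fingers, y is the line along which they close (so a half turn about z gives the same grasp; the last joint's range is limited). The gripper opens to 93 mm and grips with 3 to 60 N. Pads are 15 mm wide; open, the fingers measure 128 mm over their backs; the gripper's body (75 mm by 188 mm) begins 65 mm behind the grasp point.
Start: joints at [-1.148, 0.116, 1.442, -0, 1.584, -0.038], TCP at [0.3, -0.605, 0.205] pointing down, gripper open.
Joint ranges: [-2.83, 2.83], [-0.83, 2.19], [0.07, 2.5], [-1.14, 4.28], [0.01, 3], [-2.97, 2.97]. Speed limits (rad/s): [1.89, 1.89, 2.22, 3.14, 3.14, 3.14].

INTERFACE

Orientations are given as a rotation vector (axis times angle).
In Python, from cell import r gives the robot as it stands. The module is installed in compiled form; this text tells all that it offers.
- The arm moves only by the tool arm_command, never from a script. Its arguments are lists of equal length, an entry for each row: "xyz": the shift along the world's x, y, z normalised to -1 to 1, where 1 is 0.12 m, a list of three; "angular": the turn, a rotation vector about the world's x, y, z normalised to -1 to 1, where 1 is 90 degrees, a list of three; "grip": the opening, from 0 (shut) to 1 (fully open). A call has 1 to 8 rows; each row is the pose to reach, as a shift and turn from the pose commanded when the call began; what a row does not reach only later rows make up. A row lasts 1/10 s, in which the tool goes at most 50 mm and 8.59 degrees, less where a joint would pass 70% of its speed; a pose out of reach is approached as far as the arm can. A call with a number of a shift or a turn outside -1 to 1 is refused whole. A call with a gripper value outside its range is refused whole. The fingers move at their own pace and stop on an object; "force" is the grip in N (left out, the last holds). Time passes only in rows, so rows that repeat a pose let the fingers close. It gives the time, the measured TCP pose, the force, the opening and the grip force at its end, in the units of the state.
- r.observe(): the state, without advancing time (a new reading comes with each control period).
- r.camera(name): name is "scene" or "top" or "wrist"; returns a dict with "color" (480x640x3 uint8, red, green, blue), "K" (3x3 intrinsics, pixels), "rvec" (rotation vector, rad) and "tvec" (3), from world to camera coordinates, as OpenCV has them. Camera axes: x right, y down, z forward; pixel columns grow to the right and rows downward; lengths in m; the calibration is good to about 2 mm. A picture is of the moment at which its call begins. There is no depth.
- r.finish_job(): hands the job in; it is judged then, once.
The state is a dict: "time": time; "joints": joint angles; "dq": joint speeds; "joint_efforts": joint torques, N m; "ee_pos": TCP position; "orientation": TCP orientation; "wrist_force": force on the tool from outside, world axes, zero at the start; "ft_torque": the same for the moment, N m; "finger_gap": opening from 0.0 (shut) to 1.0 (fully open); "grasp_force": force on a finger pad.
Only numpy, scipy, OpenCV 4.12 (cv2) and the standard library are available. Lean on these libraries where they do the work, as an engineer would, in place of code of your own. Each camera call takes 0.05 s, during which the arm holds its last target. There are 200 camera calls.

TASK

Set the long square wood blank that lies askew on the saw jig ready for cutting: push it with the fingertips across the board until its side lies flat along the long fence and its left end is up against the stop block. Only push it, never lift or tip it, and leave the short blank, the round tin and the small bottle where they stand. Then move the hand clear.

Things in the scene. Friction and masses are not known exactly. Their poses are not given: they have to be found in the camera images.
- jig: Saw jig, screwed down, immovable: flat plywood board 163 x 280 mm, 12 mm thick, with a fence along its far edge and a stop block across its left end; front and right edges are open. Origin on the bench under it; x points away from the robot to the fence, y left along the fence to the stop, z up. The board spans x -85 to 78, y -140 to 140 mm, top z = 12. Place and yaw (to 0.35 rad) vary.
- fence (a point): Middle of the top edge of the fence's near face, at (60, 0, 28) mm in the jig's frame. The fence is a wooden strip 18 mm thick along the board's whole far edge (x 60 to 78), 16 mm higher than the board; the thin saw slot in it does not matter. Its face is the plane x = 60.
- stop (a point): Middle of the top edge of the stop block's face that looks along the fence, at (15, 122, 28) mm in the jig's frame. The block is a wooden strip 18 mm thick (y 122 to 140, x -30 to 60 mm), 16 mm higher than the board. Its face is the plane y = 122.
- long_blank: The blank to set: plain square reddish hardwood bar, 19 (x) by 128 (y, length) by 20 mm (z), 25 to 50 g, lying loose on the jig's board. Origin: centre of its underside; +y end towards the stop, z up. Starts 65 to 135 mm off its place, turned up to 0.35 rad against the fence. Set, its origin is at about (50.5, 58, 12) mm in the jig's frame, its y axis along the jig's.
- short_blank: Bystander: a short dark square wood blank, 19 x 63 x 19 mm, loose on the bench beyond the fence. Origin: centre of its underside, y along its length. Leave it.
- tin: Bystander: round tin with a lid, 78 mm across, 31 mm high, loose on the bench to the right of the jig. Origin: centre of its underside. Leave it.
- glue_bottle: Bystander: small round bottle, 32 mm across, 91 mm high, loose on the bench to the left of the jig beyond the stop. Origin: centre of its underside. Leave it.
Mind the look-alikes: they are no part of the job. There is more than one size of the long_blank; the job needs the larger.

How it is judged:
At the end, for the whole second after the job is handed in: The long blank lies flat and at rest on the board, its middle within 3 mm of touching the fence, its left end within 3 mm of the stop, and parallel to the fence within 0.04 rad (x of long_blank in the frame of jig above 0.0475 m and y of long_blank in the frame of jig above 0.055 m and z of long_blank in the frame of jig between 0.009 and 0.015 m and angle between the y axis of long_blank and the y axis of jig, either way round below 0.04 rad and angle between long_blank's own z axis and vertical below 0.05 rad and linear speed of long_blank below 0.01 m/s).
It fails at once if the long blank is lifted more than 6 mm off the board (z of long_blank in the frame of jig above 0.018 m).
It fails at once if the long blank is tipped or rolled (angle between long_blank's own z axis and vertical above 0.2 rad).
It fails at once if the short blank is moved more than 15 mm (distance of short_blank from where it was at the start of the episode above 0.015 m).
It fails at once if the tin is moved more than 15 mm (distance of tin from where it was at the start of the episode above 0.015 m).
It fails at once if the small bottle is moved more than 15 mm (distance of glue_bottle from where it was at the start of the episode above 0.015 m).
It also fails if it takes over 54 s, if anything falls off the work surface, if the arm or the gripper's body presses on something with over 40 N, if the wrist force passes 120 N, or if a joint passes its speed limit or range.

## Working session

There is one attempt and no reset: what is moved stays moved. The work goes in short steps, Python scripts to look and compute and a tool call to move; the robot and the scene stay as the last step left them, time stands still between calls to the robot, and variables do not carry over. Pictures are saved under pics/ and viewed, at most 10 in all, crops included, and the job is handed in when it is done.

Besides the shell and the picture viewer there is one more tool, called after ">>>" in YAML: its name, and indented under it one key for each argument. arm_command: Moves the arm, as the interface text tells. Its arguments: {"type":"object","properties":{"xyz":{"type":"array","items":{"type":"array","items":{"type":"number"}}},"angular":{"type":"array","items":{"type":"array","items":{"type":"number"}}},"grip":{"type":"array","items":{"type":"number"}},"force":{"type":"number"}},"required":["xyz","angular","grip"]}

```bash
mkdir -p pics; cat > h.py <<'E'
import numpy as np, cv2
from cell import r
def ray(c,uv,z):
    R=cv2.Rodrigues(np.array(c["rvec"],float))[0];t=np.array(c["tvec"],float).ravel();K=np.array(c["K"])
    o=-R.T@t;d=R.T@np.linalg.solve(K,[uv[0],uv[1],1.]);return o+d*(z-o[2])/d[2]
def proj(c,P):
    return cv2.projectPoints(np.array(P,float).reshape(-1,3),np.array(c["rvec"],float),np.array(c["tvec"],float),np.array(c["K"]),None)[0].reshape(-1,2)
def save(c,n): cv2.imwrite(n,c["color"][:,:,::-1])
E
python3 - <<'E'
from h import *
for n in("top","scene"):
    c=r.camera(n);save(c,f"pics/{n}0.png");R=cv2.Rodrigues(np.array(c["rvec"],float))[0];print(n,-R.T@np.array(c["tvec"]).ravel(),R[2],c["K"][0][0])
print(r.observe())
E
```

```text
top [ 0.37025443 -0.03980144  0.88619648] [ 0.20931738  0.03051712 -0.97737144] 456.207398343634
scene [-0.10849789  0.68228222  1.0342664 ] [ 0.47932049 -0.50958258 -0.71454704] 625.1518759123743
{'time': 0.1, 'joints': array([-1.14781033e+00,  1.16417575e-01,  1.44218990e+00,  1.46433994e-05,
        1.58396338e+00, -3.78210467e-02]), 'dq': array([-0.00036443,  0.00037881, -0.00056149,  0.0004006 , -0.00079557,
       -0.00061359]), 'joint_efforts': array([ 1.84545912e-03, -7.22891808e+01, -6.23864937e+01,  7.83754117e-02,
        2.28499150e-02, -1.01113221e-04]), 'ee_pos': array([ 0.30006072, -0.60443345,  0.20459811]), 'orientation': array([-3.05763639e+00, -7.17227154e-01,  2.71427480e-04]), 'wrist_force': array([ 0.51920068,  0.21143706, -1.10089374]), 'ft_torque': array([ 0.02418689,  0.02814914, -0.00088171]), 'grasp_force': 0.0, 'finger_gap': 0.996315996011786}
```

View pics/top0.png

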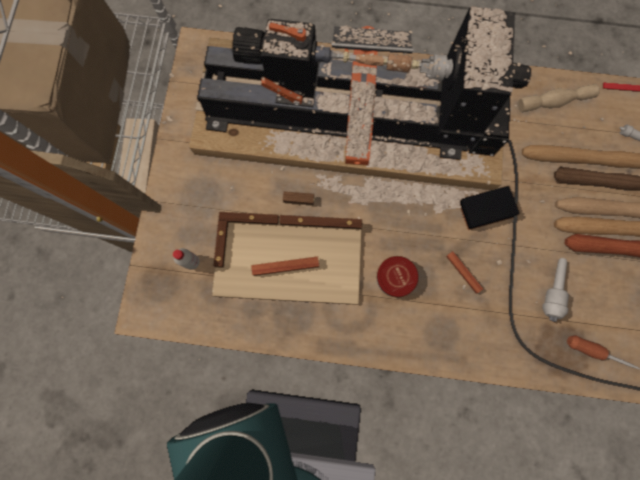

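View pics/scene0.png

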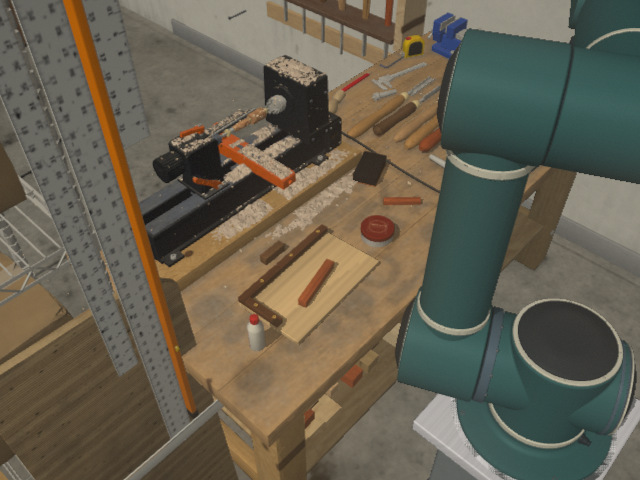

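The top view shows the jig: fence from about (222,217) to (361,224), stop at (221,242), board front corners at (213,297) and (360,304). The long blank lies from (252,270) to (319,262), the tin is at (398,277), the bottle at (185,259) and the short blank at (299,198). The bar at (465,272) is the look-alike.

```bash
cat >> h.py <<'E'
def blank(c,poly):
    im=c["color"];hsv=cv2.cvtColor(im,cv2.COLOR_RGB2HSV);m=np.zeros(im.shape[:2],np.uint8);cv2.fillPoly(m,[np.array(poly,np.int32)],255)
    f=((hsv[...,0]<11)&(hsv[...,1]>110)&(hsv[...,2]>70)).astype(np.uint8)&(m>0)
    f=f.astype(np.uint8);n,l,s,_=cv2.connectedComponentsWithStats(f);k=1+np.argmax(s[1:,4]);return (l==k)
E
python3 - <<'E'
from h import *
c=r.camera("top");im=c["color"]
for p in [(290,268),(290,240),(290,220),(221,250),(330,290)]: print(p,im[p[1],p[0]],cv2.cvtColor(im,cv2.COLOR_RGB2HSV)[p[1],p[0]])
b=blank(c,[(228,232),(355,236),(355,300),(215,295)])
ct=max(cv2.findContours(b.astype(np.uint8),0,2)[0],key=cv2.contourArea)
P=np.array([ray(c,p[0],.032)[:2] for p in ct],np.float32)*1000
print("blank",b.sum(),cv2.minAreaRect(P))
hsv=cv2.cvtColor(im,cv2.COLOR_RGB2HSV)
# fence near-face top edge: scan columns upward from board to dark
g=hsv[...,2].astype(int)
E1=[]
for u in range(240,356,4):
    col=g[205:250,u];d=np.diff(col);E1.append((u,205.5+np.argmax(d)))
E2=[]
for v in range(232,262,2):
    row=g[v,205:250];d=np.diff(row);E2.append((205.5+np.argmax(d),v))
for n,E in(("fence",E1),("stop",E2)):
    Q=np.array([ray(c,p,.012)[:2] for p in E],np.float32)*1000
    l=cv2.fitLine(Q,cv2.DIST_HUBER,0,.01,.01).ravel();print(n,l,Q[[0,-1]].tolist(),E[0],E[-1])
for n,p,z in[("FL",(213,297),.012),("FR",(360,304),.012),("tin",(398,277),.031),("bot",(180,253),.091),("short",(299,198),.019),("fenceTL",(220,213),.028),("fenceTR",(362,220),.028)]: print(n,ray(c,p,z))
E
```

```text
(290, 268) [125  65  45] [  8 163 125]
(290, 240) [177 151 118] [ 17  85 177]
(290, 220) [84 52 37] [ 10 143  84]
(221, 250) [85 52 37] [  9 144  85]
(330, 290) [174 148 115] [ 17  86 174]
blank 670 ((485.70391845703125, 50.98759460449219), (19.659461975097656, 125.91181182861328), 14.79522705078125)
fence [ 7.507664e-02 -9.971778e-01  5.698208e+02  4.693324e+01] [[562.59814453125, 153.52413940429688], [578.4188842773438, -67.13255310058594]] (240, np.float64(222.5)) (352, np.float64(228.5))
stop [9.9588048e-01 9.0675876e-02 5.1011542e+02 1.7360999e+02] [[540.27685546875, 176.68536376953125], [484.8984069824219, 170.98915100097656]] (np.float64(226.5), 232) (np.float64(224.5), 260)
FL [0.4117679  0.18045252 0.012     ]
FR [ 0.43416451 -0.09893492  0.012     ]
tin [ 0.49182511 -0.16294241  0.031     ]
bot [0.47692425 0.23233305 0.091     ]
short [0.62511221 0.04424057 0.019     ]
fenceTL [0.57295577 0.19179193 0.028     ]
fenceTR [ 0.59385798 -0.08393051  0.028     ]
```

>>> arm_command:
  xyz:
    - [0.4,0.4,0]
    - [0.7,0.7,0]
    - [0.7,1,0]
    - [0.7,1,0]
  angular:
    - [0,0,-0.08]
    - [0,0,-0.16]
    - [0,0,-0.243]
    - [0,0,-0.243]
  grip: [0.5,0.5,0.5,0.5]

```text
time: 0.55
ee_pos: [0.3859, -0.4806, 0.2054]
orientation: [-3.139, -0.12, -0.001]
wrist_force: [-1.0, 0.0, 0.6]
finger_gap: 0.706
grasp_force: 0.0
```

>>> arm_command:
  xyz:
    - [0.2,0.33,0]
    - [0.4,0.66,0]
    - [0.5,1,0]
    - [0.5,1,0]
  angular:
    - [0,0,0]
    - [0,0,0]
    - [0,0,0]
    - [0,0,0]
  grip: [0.5,0.5,0.5,0.5]

```text
time: 0.95
ee_pos: [0.4453, -0.3615, 0.2055]
orientation: [-3.138, -0.131, -0.001]
wrist_force: [0.0, -0.5, 0.5]
finger_gap: 0.501
grasp_force: 0.0
```

>>> arm_command:
  xyz:
    - [0,0.4,0]
    - [0,0.8,0]
    - [0,1,0]
    - [0,1,0]
  angular:
    - [0,0,0]
    - [0,0,0]
    - [0,0,0]
    - [0,0,0]
  grip: [0.5,0.5,0.5,0.5]

```text
time: 1.35
ee_pos: [0.4442, -0.2431, 0.2057]
orientation: [3.139, 0.129, 0.001]
wrist_force: [-0.8, 0.6, -0.2]
finger_gap: 0.497
grasp_force: 0.0
```

>>> arm_command:
  xyz:
    - [0,0.4,0]
    - [0,0.8,0]
    - [0,1,0]
    - [0,1,0]
  angular:
    - [0,0,0]
    - [0,0,0]
    - [0,0,0]
    - [0,0,0]
  grip: [0.5,0.5,0.5,0.5]

```text
time: 1.75
ee_pos: [0.4444, -0.1235, 0.2055]
orientation: [3.139, 0.128, 0.001]
wrist_force: [0.2, -0.2, -0.2]
finger_gap: 0.501
grasp_force: 0.0
```

>>> arm_command:
  xyz:
    - [0,0.4,0]
    - [0,0.8,0]
    - [0,1,0]
    - [0,1,0]
  angular:
    - [0,0,0]
    - [0,0,0]
    - [0,0,0]
    - [0,0,0]
  grip: [0.5,0.5,0.5,0.5]

```text
time: 2.15
ee_pos: [0.4446, -0.0038, 0.2053]
orientation: [-3.139, -0.128, -0.0]
wrist_force: [0.9, 0.1, 0.3]
finger_gap: 0.498
grasp_force: 0.0
```

>>> arm_command:
  xyz:
    - [0,0.2,-0.25]
    - [0,0.43,-0.5]
    - [0,0.43,-0.8]
    - [0,0.43,-0.8]
  angular:
    - [0,0,0]
    - [0,0,0]
    - [0,0,0]
    - [0,0,0]
  grip: [0.5,0.5,0.5,0.5]

```text
time: 2.55
ee_pos: [0.4426, 0.0457, 0.105]
orientation: [3.139, 0.124, -0.01]
wrist_force: [-0.3, -0.3, -0.0]
finger_gap: 0.503
grasp_force: 0.0
```

```bash
python3 - <<'E'
from h import *
print(r.observe()["ee_pos"]);save(r.camera("wrist"),"pics/w1.png");save(r.camera("scene"),"pics/s1.png")
E
```

```text
[0.44260794 0.04571779 0.10500023]
```

View pics/w1.png

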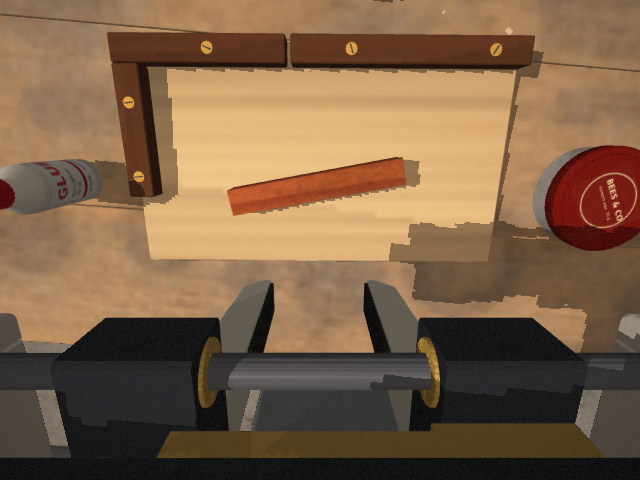

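The wrist view shows the hand square to the fence. The blank lies from (230,200) to (405,170), ahead of the open fingers at (255,290) and (380,290), and the fingers have clear board in front of them. I'll descend and push towards the fence.

>>> arm_command:
  xyz:
    - [0,0,-0.2]
    - [0,0,-0.4]
    - [0,0,-0.5]
    - [0,0,-0.583]
    - [0,0,-0.583]
    - [0,0,-0.583]
  angular:
    - [0,0,0]
    - [0,0,0]
    - [0,0,0]
    - [0,0,0]
    - [0,0,0]
    - [0,0,0]
  grip: [0.5,0.5,0.5,0.5,0.5,0.5]

```text
time: 3.25
ee_pos: [0.4447, 0.0468, 0.0404]
orientation: [3.139, 0.124, 0.002]
wrist_force: [0.1, 0.4, -0.5]
finger_gap: 0.499
grasp_force: 0.0
```

>>> arm_command:
  xyz:
    - [0.05,0.004,0]
    - [0.1,0.008,0]
    - [0.15,0.012,0]
    - [0.2,0.016,0]
    - [0.25,0.02,0]
    - [0.3,0.024,0]
    - [0.35,0.028,0]
    - [0.4,0.032,0]
  angular:
    - [0,0,0]
    - [0,0,0]
    - [0,0,0]
    - [0,0,0]
    - [0,0,0]
    - [0,0,0]
    - [0,0,0]
    - [0,0,0]
  grip: [0.5,0.5,0.5,0.5,0.5,0.5,0.5,0.5]

```text
time: 4.05
ee_pos: [0.4927, 0.0509, 0.0393]
orientation: [-3.139, -0.124, 0.0]
wrist_force: [0.3, 1.2, -0.1]
finger_gap: 0.5
grasp_force: 0.0
```

>>> arm_command:
  xyz:
    - [0.05,0.004,0]
    - [0.1,0.008,0]
    - [0.15,0.012,0]
    - [0.2,0.016,0]
    - [0.25,0.02,0]
    - [0.28,0.022,0]
    - [0.3,0.024,0]
    - [0.3,0.024,0]
  angular:
    - [0,0,0]
    - [0,0,0]
    - [0,0,0]
    - [0,0,0]
    - [0,0,0]
    - [0,0,0]
    - [0,0,0]
    - [0,0,0]
  grip: [0.5,0.5,0.5,0.5,0.5,0.5,0.5,0.5]

```text
time: 4.85
ee_pos: [0.5283, 0.0537, 0.0392]
orientation: [-3.139, -0.124, 0.0]
wrist_force: [-0.4, 0.1, 0.7]
finger_gap: 0.5
grasp_force: 0.0
```

```bash
python3 - <<'E'
from h import *
print(r.observe()["ee_pos"]);save(r.camera("wrist"),"pics/w2.png")
E
```

```text
[0.52827481 0.05372114 0.03918971]
```

View pics/w2.png

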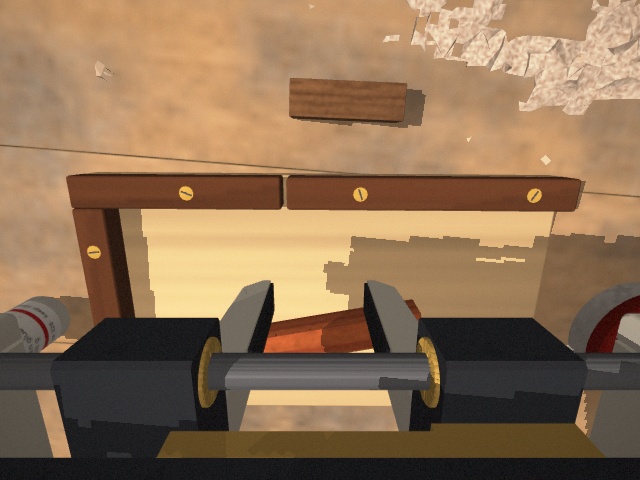

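The wrist view shows the fence at rows 175–210. The blank runs from about (265,345) to (420,305), still tilted and partly hidden by the fingers. I'll check where it really is.

```bash
python3 - <<'E'
from h import *
c=r.camera("wrist");s=r.observe();p=s["ee_pos"];R=cv2.Rodrigues(s["orientation"])[0]
for y in(-.0232,-.04,.0232,.04): print(y,proj(c,p+R@np.array([0,y,.017])))
for uv in[(418,303),(375,305),(270,325)]: print(uv,ray(c,uv,.032)*1000)
print("fence",[ray(c,u,.012)*1000 for u in((180,210),(480,211))])
print(R)
a=r.camera("scene");save(a,"pics/s2.png")
cv2.imwrite("pics/s2c.png",cv2.resize(a["color"][200:360,210:420,::-1],None,fx=3,fy=3))
E
```

```text
-0.0232 [[279.11965568 273.49419818]]
-0.04 [[251.1199117  273.49214859]]
0.0232 [[356.42488761 273.49985696]]
0.04 [[384.40479879 273.5019051 ]]
(418, 303) [518.05001673  -5.92641337  32.        ]
(375, 305) [514.78743445  19.00269568  32.        ]
(270, 325) [496.84902603  79.80084202  32.        ]
fence [array([558.05497272, 138.89649525,  12.        ]), array([571.71423762, -40.49939124,  12.        ])]
[[ 9.96874506e-01  7.90013340e-02 -9.55735624e-05]
 [ 7.90013336e-02 -9.96874510e-01 -7.27423604e-06]
 [-9.58495225e-05 -2.98938437e-07 -9.99999995e-01]]
```

View pics/s2c.png

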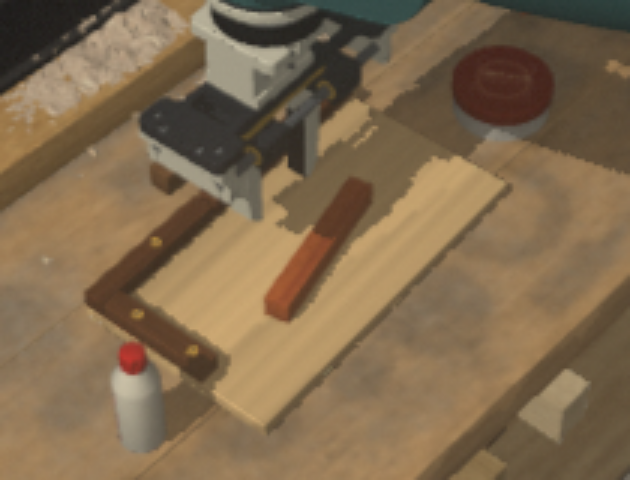

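```bash
python3 - <<'E'
from h import *
c=r.camera("scene");s=r.observe();p=s["ee_pos"];R=cv2.Rodrigues(s["orientation"])[0]
print(p)
for z in(-.03,.017):
  for y in(-.0232,-.04,.0232,.04): print(z,y,(proj(c,p+R@np.array([0,y,z]))-[210,200])*3)
# two-view height of blank corners: left end top corners (crop px)
for uv in[(266,299),(292,305),(350,178),(373,186)]: print(uv,[ray(c,np.array(uv)/3+[210,200],z)*1000 for z in(.032,)])
E
```

```text
[0.52800974 0.05370699 0.03931822]
-0.03 -0.0232 [[250.88505969 193.59193238]]
-0.03 -0.04 [[235.27132845 207.80314868]]
-0.03 0.0232 [[292.88807232 155.36187136]]
-0.03 0.04 [[307.70357077 141.87718599]]
0.017 -0.0232 [[252.95219841 237.95770932]]
0.017 -0.04 [[237.74801543 252.11585057]]
0.017 0.0232 [[293.88039599 199.84535541]]
0.017 0.04 [[308.32615369 186.39346009]]
(266, 299) [array([474.96424763, 116.05110894,  32.        ])]
(292, 305) [array([458.25731772, 107.7896488 ,  32.        ])]
(350, 178) [array([508.41920025,  -6.31001788,  32.        ])]
(373, 186) [array([490.88222214, -11.75504529,  32.        ])]
```

The scene view shows the blank unmoved and the hand beyond it. The fingertips are at crop pixels (250,218) and (303,173), about 25 mm higher than the reading implies, so they passed over the blank. I'll go back and lower further.

>>> arm_command:
  xyz:
    - [-0.2,-0.016,0.02]
    - [-0.4,-0.032,0.02]
    - [-0.6,-0.048,0.02]
    - [-0.75,-0.06,0.02]
    - [-0.75,-0.06,-0.1]
    - [-0.75,-0.06,-0.1]
  angular:
    - [0,0,0]
    - [0,0,0]
    - [0,0,0]
    - [0,0,0]
    - [0,0,0]
    - [0,0,0]
  grip: [0.5,0.5,0.5,0.5,0.5,0.5]

```text
time: 5.65
ee_pos: [0.4375, 0.0465, 0.0257]
orientation: [-3.139, -0.124, 0.002]
wrist_force: [0.7, -0.1, 0.2]
finger_gap: 0.499
grasp_force: 0.0
```

```bash
python3 - <<'E'
from h import *
a=r.camera("scene");s=r.observe();p=s["ee_pos"];R=cv2.Rodrigues(s["orientation"])[0];print(p)
A=cv2.resize(a["color"][230:330,240:370,::-1],None,fx=6,fy=6)
for y in(-.0232,-.0407,.0232,.0407):
    q=(proj(a,p+R@np.array([0,y,.017]))[0]-[240,230])*6;print(q);cv2.circle(A,tuple(map(int,q)),4,(0,255,0),-1)
cv2.imwrite("pics/s3.png",A)
E
```

```text
[0.43801123 0.04649999 0.02641903]
[526.53694965 441.44267142]
[495.58966929 472.70653056]
[606.44090935 360.72132497]
[635.79289872 331.06907606]
```

View pics/s3.png

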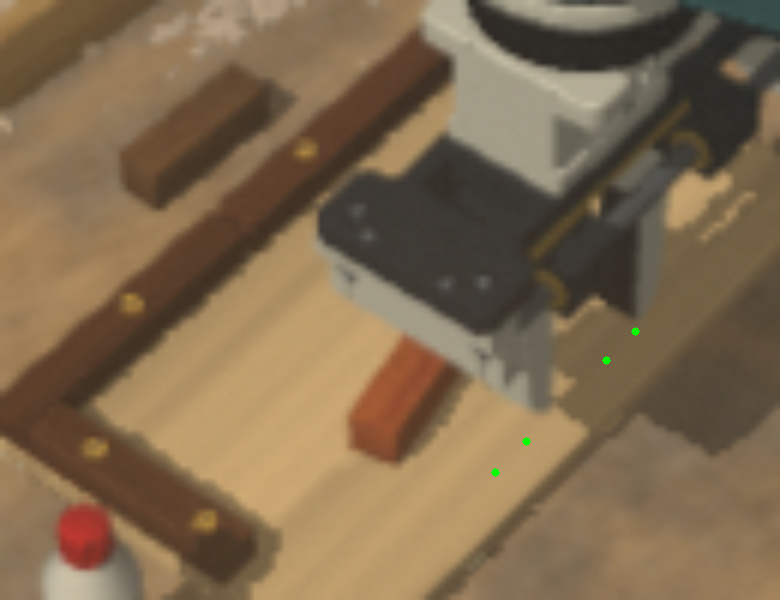

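The scene view shows the tips at about (530,405) and (640,315). The predicted points (green) sit about 38 px lower, so the tips are roughly 20 mm higher than predicted. I'll feel for the board in small steps.

>>> arm_command:
  xyz:
    - [0,0,-0.035]
    - [0,0,-0.07]
    - [0,0,-0.07]
  angular:
    - [0,0,0]
    - [0,0,0]
    - [0,0,0]
  grip: [0.5,0.5,0.5]

```text
time: 6.0
ee_pos: [0.438, 0.0465, 0.0181]
orientation: [-3.139, -0.124, 0.002]
wrist_force: [0.1, 0.4, -0.2]
finger_gap: 0.502
grasp_force: 0.0
```

>>> arm_command:
  xyz:
    - [0,0,-0.02]
    - [0,0,-0.02]
  angular:
    - [0,0,0]
    - [0,0,0]
  grip: [0.5,0.5]

```text
time: 6.2
ee_pos: [0.4381, 0.0465, 0.0162]
orientation: [-3.139, -0.124, 0.001]
wrist_force: [0.9, -0.5, -0.1]
finger_gap: 0.499
grasp_force: 0.0
```

```bash
python3 - <<'E'
from h import *
s=r.observe();print(s["ee_pos"],s["wrist_force"])
# forward consistency: TCP predicted vs wrist cam position
c=r.camera("wrist");R=cv2.Rodrigues(np.array(c["rvec"],float))[0];print("cam",-R.T@np.array(c["tvec"]).ravel(),R[2]);save(c,"pics/w4.png")
E
```

```text
[0.43811421 0.04652337 0.01621766] [ 0.85743389 -0.46990603 -0.14711519]
cam [0.51363346 0.05232715 0.19543874] [-0.27544001 -0.02299702 -0.96104315]
```

>>> arm_command:
  xyz:
    - [0,0,-0.017]
    - [0,0,-0.017]
  angular:
    - [0,0,0]
    - [0,0,0]
  grip: [0.5,0.5]

```text
time: 6.45
ee_pos: [0.4381, 0.0465, 0.0143]
orientation: [3.139, 0.124, -0.0]
wrist_force: [-0.6, -0.1, 0.5]
finger_gap: 0.501
grasp_force: 0.0
```

>>> arm_command:
  xyz:
    - [0,0,-0.017]
    - [0,0,-0.017]
  angular:
    - [0,0,0]
    - [0,0,0]
  grip: [0.5,0.5]

```text
time: 6.65
ee_pos: [0.438, 0.0465, 0.0122]
orientation: [-3.139, -0.124, 0.0]
wrist_force: [-0.1, 0.2, -0.5]
finger_gap: 0.501
grasp_force: 0.0
```

```bash
python3 - <<'E'
from h import *
a=r.camera("scene");s=r.observe();print(s["ee_pos"],s["wrist_force"])
cv2.imwrite("pics/s5.png",cv2.resize(a["color"][255:315,290:360,::-1],None,fx=10,fy=10,interpolation=cv2.INTER_CUBIC))
E
```

```text
[0.43805346 0.04651064 0.01227611] [ 0.11465421 -0.03261122 -0.5962552 ]
```

View pics/s5.png

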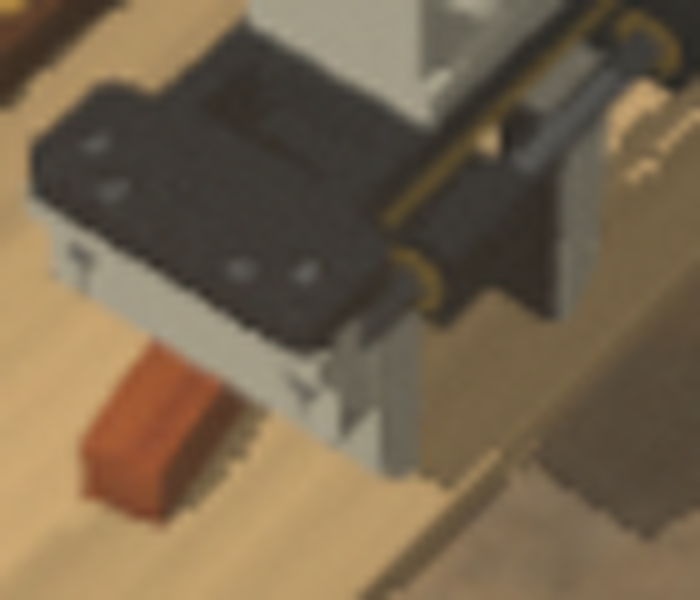

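```bash
python3 - <<'E'
from h import *
c=r.camera("scene");p=r.observe()["ee_pos"]*1000
ex=np.array([.9968,.08]);ey=np.array([-.08,.9968])
for uv in[(328.5,302.5),(331,302.2),(345.7,287)]:
  for z in(5,12,18,24,30):
    q=ray(c,uv,z/1000)[:2]*1000-p[:2];print(uv,z,round(q@ex,1),round(q@ey,1))
E
```

```text
(328.5, 302.5) 5 2.6 17.1
(328.5, 302.5) 12 -0.8 21.6
(328.5, 302.5) 18 -3.7 25.5
(328.5, 302.5) 24 -6.6 29.3
(328.5, 302.5) 30 -9.5 33.2
(331, 302.2) 5 -1.1 13.2
(331, 302.2) 12 -4.4 17.8
(331, 302.2) 18 -7.3 21.6
(331, 302.2) 24 -10.2 25.5
(331, 302.2) 30 -13.1 29.4
(345.7, 287) 5 -0.6 -39.3
(345.7, 287) 12 -4.0 -34.5
(345.7, 287) 18 -6.9 -30.3
(345.7, 287) 24 -9.7 -26.1
(345.7, 287) 30 -12.6 -21.9
```

The close view shows the left tip at (400,472) and the right inner corner at (557,320). That puts the tips at about z = 20 mm with the TCP at 12 mm. I'll go 4 mm lower, then push.

>>> arm_command:
  xyz:
    - [0,0,-0.017]
    - [0,0,-0.033]
    - [0,0,-0.033]
  angular:
    - [0,0,0]
    - [0,0,0]
    - [0,0,0]
  grip: [0.5,0.5,0.5]

```text
time: 7.05
ee_pos: [0.4379, 0.0465, 0.0081]
orientation: [-3.139, -0.124, 0.001]
wrist_force: [-0.3, 0.3, 0.5]
finger_gap: 0.495
grasp_force: 0.0
```

>>> arm_command:
  xyz:
    - [0.05,0.004,0]
    - [0.1,0.008,0]
    - [0.15,0.012,0]
    - [0.2,0.016,0]
    - [0.25,0.02,0]
    - [0.3,0.024,0]
    - [0.35,0.028,0]
    - [0.4,0.032,0]
  angular:
    - [0,0,0]
    - [0,0,0]
    - [0,0,0]
    - [0,0,0]
    - [0,0,0]
    - [0,0,0]
    - [0,0,0]
    - [0,0,0]
  grip: [0.5,0.5,0.5,0.5,0.5,0.5,0.5,0.5]

```text
time: 7.85
ee_pos: [0.4867, 0.0504, 0.0084]
orientation: [3.139, 0.124, -0.0]
wrist_force: [-0.2, 0.1, -0.9]
finger_gap: 0.501
grasp_force: 0.1
```

```bash
python3 - <<'E'
from h import *
print(r.observe()["ee_pos"]);save(r.camera("wrist"),"pics/w6.png")
E
```

```text
[0.4866581  0.05038928 0.00843469]
```

View pics/w6.png

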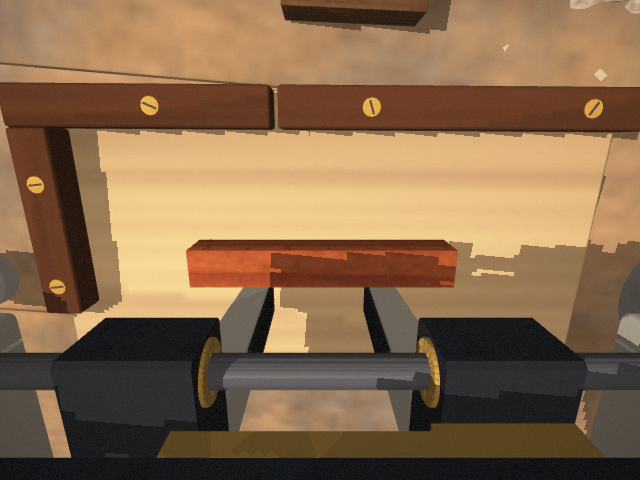

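The push works: the blank now lies at rows 240–287, columns 187–457, parallel to the fence at rows 85–130, with both fingers on its near side. I'll keep pushing, slowly at the end.

>>> arm_command:
  xyz:
    - [0.05,0.004,0]
    - [0.1,0.008,0]
    - [0.15,0.012,0]
    - [0.2,0.016,0]
    - [0.25,0.02,0]
    - [0.3,0.024,0]
    - [0.35,0.028,0]
    - [0.4,0.032,0]
  angular:
    - [0,0,0]
    - [0,0,0]
    - [0,0,0]
    - [0,0,0]
    - [0,0,0]
    - [0,0,0]
    - [0,0,0]
    - [0,0,0]
  grip: [0.5,0.5,0.5,0.5,0.5,0.5,0.5,0.5]

```text
time: 8.7
ee_pos: [0.5346, 0.0543, 0.0084]
orientation: [-3.139, -0.124, 0.0]
wrist_force: [1.4, 0.0, 0.3]
finger_gap: 0.499
grasp_force: 0.1
```

>>> arm_command:
  xyz:
    - [0.01,0.001,0]
    - [0.02,0.002,0]
    - [0.03,0.002,0]
    - [0.04,0.003,0]
    - [0.04,0.003,0]
  angular:
    - [0,0,0]
    - [0,0,0]
    - [0,0,0]
    - [0,0,0]
    - [0,0,0]
  grip: [0.5,0.5,0.5,0.5,0.5]

```text
time: 9.2
ee_pos: [0.539, 0.0545, 0.0085]
orientation: [3.139, 0.124, 0.0]
wrist_force: [-0.3, -0.6, -0.1]
finger_gap: 0.501
grasp_force: 0.0
```

```bash
python3 - <<'E'
from h import *
print(r.observe()["ee_pos"],r.observe()["wrist_force"]);save(r.camera("wrist"),"pics/w7.png")
E
```

```text
[0.53898199 0.05452814 0.00849044] [-0.30330428 -0.60159713 -0.11588712]
```

View pics/w7.png

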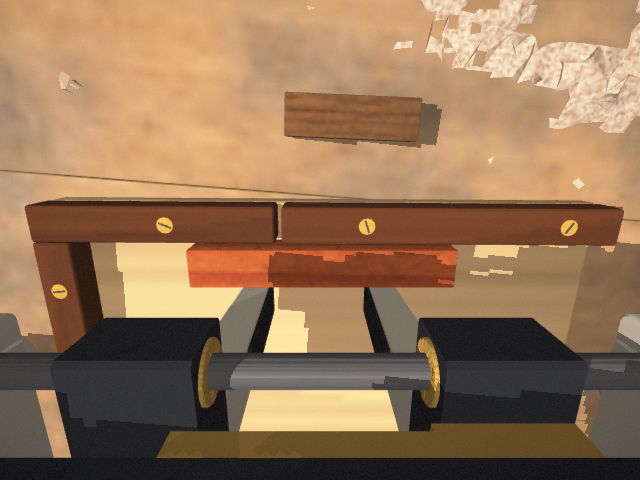

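The blank at rows 245–287 is almost at the fence face at row 243. I'll creep on until there is a force.

>>> arm_command:
  xyz:
    - [0.01,0.001,0]
    - [0.02,0.002,0]
    - [0.02,0.002,0]
  angular:
    - [0,0,0]
    - [0,0,0]
    - [0,0,0]
  grip: [0.5,0.5,0.5]

```text
time: 9.55
ee_pos: [0.5407, 0.0547, 0.0084]
orientation: [3.139, 0.124, -0.003]
wrist_force: [-7.8, -1.4, 5.6]
finger_gap: 0.5
grasp_force: 4.1
```

>>> arm_command:
  xyz:
    - [0.008,0.001,0]
    - [0.008,0.001,0]
  angular:
    - [0,0,0]
    - [0,0,0]
  grip: [0.5,0.5]

```text
time: 9.75
ee_pos: [0.5408, 0.0548, 0.0084]
orientation: [3.139, 0.124, -0.007]
wrist_force: [-16.4, -1.5, 10.9]
finger_gap: 0.501
grasp_force: 8.4
```

>>> arm_command:
  xyz:
    - [0.008,0.001,0]
    - [0.008,0.001,0]
  angular:
    - [0,0,0]
    - [0,0,0]
  grip: [0.5,0.5]

```text
time: 9.95
ee_pos: [0.5408, 0.0548, 0.0083]
orientation: [3.139, 0.124, -0.01]
wrist_force: [-26.1, -2.6, 17.3]
finger_gap: 0.503
grasp_force: 13.0
```

>>> arm_command:
  xyz:
    - [-0.05,-0.004,0]
    - [-0.15,-0.012,0]
    - [-0.15,-0.012,0.3]
    - [-0.15,-0.012,0.45]
    - [-0.15,-0.012,0.45]
  angular:
    - [0,0,0]
    - [0,0,0]
    - [0,0,0]
    - [0,0,0]
    - [0,0,0]
  grip: [0.5,0.5,0.5,0,0]

```text
time: 10.45
ee_pos: [0.5262, 0.0537, 0.0653]
orientation: [-3.139, -0.124, -0.007]
wrist_force: [0.1, -0.8, -0.5]
finger_gap: 0.377
grasp_force: 0.0
```

>>> arm_command:
  xyz:
    - [0,-0.3,0]
    - [0.1,-0.6,0]
    - [0.3,-0.78,0]
    - [0.3,-0.78,0]
    - [0.3,-0.78,0]
  angular:
    - [0,0,0]
    - [0,0,0]
    - [0,0,0]
    - [0,0,0]
    - [0,0,0]
  grip: [0,0,0,0,0]

```text
time: 10.95
ee_pos: [0.5606, -0.0402, 0.0612]
orientation: [-3.139, -0.123, 0.002]
wrist_force: [-0.2, 0.5, 0.4]
finger_gap: 0.006
grasp_force: 0.0
```

```bash
python3 - <<'E'
from h import *
p=r.observe()["ee_pos"]*1000;ex=np.array([.9968,.08]);ey=np.array([-.08,.9968]);O=np.array([509.2,51.1])
print(p,(p[:2]-O)@ex,(p[:2]-O)@ey);c=r.camera("wrist");save(c,"pics/w8.png")
b=blank(c,[(0,0),(639,0),(639,315),(0,315)]);ys,xs=np.nonzero(b);print(xs.min(),xs.max(),ys.min(),ys.max())
E
```

```text
[560.6194622  -40.24168989  61.23689243] 43.94758473400447 -95.16295345654238
0 392 214 272
```

View pics/w8.png

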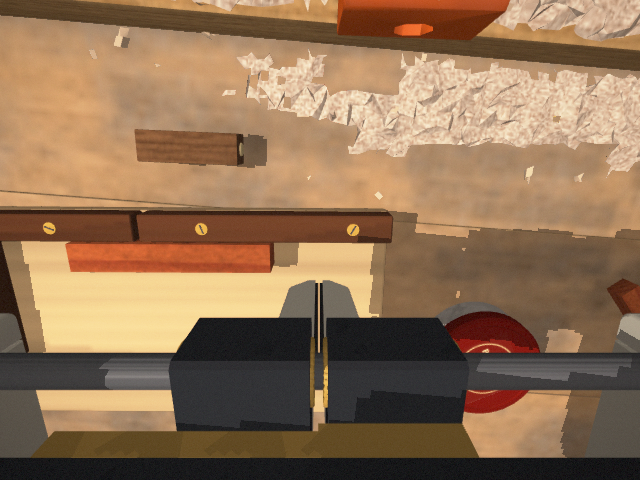

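The wrist view shows the blank flat along the fence at rows 243–272, with its right end at column 273. The closed fingers are at columns 280–357, to the right of it, with the tin at (490,360) well clear. I'll lower and push left.

>>> arm_command:
  xyz:
    - [0.012,0,-0.2]
    - [0.012,0,-0.35]
    - [0.012,0,-0.41]
    - [0.012,0,-0.44]
    - [0.012,0,-0.44]
    - [0.012,0,-0.44]
  angular:
    - [0,0,0]
    - [0,0,0]
    - [0,0,0]
    - [0,0,0]
    - [0,0,0]
    - [0,0,0]
  grip: [0,0,0,0,0,0]

```text
time: 11.6
ee_pos: [0.5631, -0.0399, 0.0105]
orientation: [3.139, 0.125, 0.002]
wrist_force: [-0.0, 0.9, 0.1]
finger_gap: 0.007
grasp_force: 0.0
```

>>> arm_command:
  xyz:
    - [-0.004,0.05,0]
    - [-0.008,0.1,0]
    - [-0.012,0.15,0]
    - [-0.016,0.2,0]
    - [-0.02,0.25,0]
    - [-0.024,0.3,0]
    - [-0.024,0.3,0]
  angular:
    - [0,0,0]
    - [0,0,0]
    - [0,0,0]
    - [0,0,0]
    - [0,0,0]
    - [0,0,0]
    - [0,0,0]
  grip: [0,0,0,0,0,0,0]

```text
time: 12.3
ee_pos: [0.5598, -0.0032, 0.0097]
orientation: [-3.139, -0.125, -0.0]
wrist_force: [0.9, 0.7, 0.1]
finger_gap: 0.008
grasp_force: 0.0
```

```bash
cat >> h.py <<'E'
def rep():
    s=r.observe();p=s["ee_pos"]*1000;ex=np.array([.9968,.08]);ey=np.array([-.08,.9968]);O=np.array([509.2,51.1])
    print(p,(p[:2]-O)@ex,(p[:2]-O)@ey,s["wrist_force"])
    c=r.camera("wrist");b=blank(c,[(0,0),(639,0),(639,315),(0,315)]);ys,xs=np.nonzero(b);print(xs.min(),xs.max(),ys.min(),ys.max());return c
E
python3 -c "
from h import *
rep()"
```

```text
[559.79326421  -3.24486311   9.68202739] 46.0837767195201 -58.21842068856732 [0.90470388 0.68924249 0.12509703]
0 490 238 313
```

>>> arm_command:
  xyz:
    - [-0.004,0.05,0]
    - [-0.008,0.1,0]
    - [-0.012,0.15,0]
    - [-0.015,0.19,0]
    - [-0.018,0.22,0]
    - [-0.018,0.22,0]
  angular:
    - [0,0,0]
    - [0,0,0]
    - [0,0,0]
    - [0,0,0]
    - [0,0,0]
    - [0,0,0]
  grip: [0,0,0,0,0,0]

```text
time: 12.95
ee_pos: [0.5576, 0.0229, 0.0096]
orientation: [-3.139, -0.125, 0.0]
wrist_force: [0.9, 0.4, 0.1]
finger_gap: 0.004
grasp_force: 0.0
```

```bash
python3 -c "
from h import *
save(rep(),'pics/w9.png')"
```

```text
[557.59151049  22.89380467   9.62019519] 45.980162028607474 -31.987256346845896 [0.94689356 0.38539065 0.14153747]
0 544 238 315
```

View pics/w9.png

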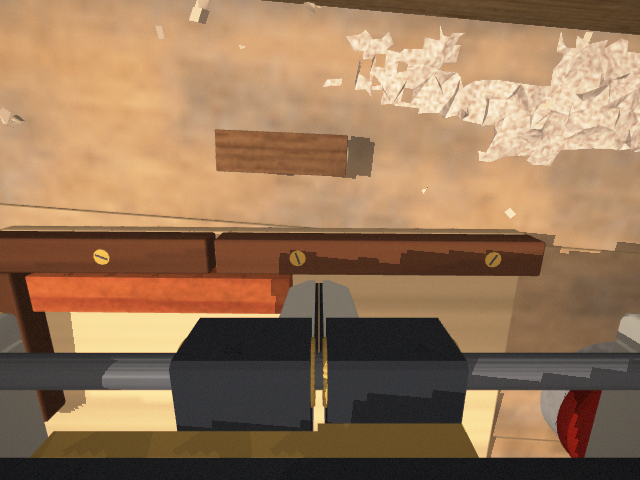

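The blank, at rows 275–312, has its left end at column 28, very near the stop face, and it is still along the fence. I'll creep on until there is a force.

>>> arm_command:
  xyz:
    - [-0.001,0.015,0]
    - [-0.002,0.025,0]
    - [-0.002,0.025,0]
  angular:
    - [0,0,0]
    - [0,0,0]
    - [0,0,0]
  grip: [0,0,0]

```text
time: 13.3
ee_pos: [0.5574, 0.0254, 0.0096]
orientation: [-3.139, -0.124, 0.0]
wrist_force: [-0.3, -0.7, -0.2]
finger_gap: 0.009
grasp_force: 0.0
```

>>> arm_command:
  xyz:
    - [-0.001,0.01,0]
    - [-0.001,0.017,0]
    - [-0.001,0.017,0]
  angular:
    - [0,0,0]
    - [0,0,0]
    - [0,0,0]
  grip: [0,0,0]

```text
time: 13.6
ee_pos: [0.5573, 0.0275, 0.0097]
orientation: [-3.139, -0.124, 0.0]
wrist_force: [0.0, 0.4, -0.2]
finger_gap: 0.002
grasp_force: 0.0
```

>>> arm_command:
  xyz:
    - [-0.001,0.01,0]
    - [-0.001,0.012,0]
    - [-0.001,0.012,0]
  angular:
    - [0,0,0]
    - [0,0,0]
    - [0,0,0]
  grip: [0,0,0]

```text
time: 13.9
ee_pos: [0.5572, 0.0289, 0.0096]
orientation: [-3.139, -0.124, 0.0]
wrist_force: [-0.4, 0.9, 0.3]
finger_gap: 0.004
grasp_force: 0.0
```

>>> arm_command:
  xyz:
    - [-0.001,0.01,0]
    - [-0.001,0.015,0]
    - [-0.001,0.015,0]
  angular:
    - [0,0,0]
    - [0,0,0]
    - [0,0,0]
  grip: [0,0,0]

```text
time: 14.2
ee_pos: [0.5571, 0.0308, 0.0097]
orientation: [-3.139, -0.124, -0.0]
wrist_force: [-0.1, -0.7, -0.2]
finger_gap: 0.008
grasp_force: 0.0
```

>>> arm_command:
  xyz:
    - [-0.001,0.008,0]
    - [-0.001,0.012,0]
    - [-0.001,0.012,0]
  angular:
    - [0,0,0]
    - [0,0,0]
    - [0,0,0]
  grip: [0,0,0]

```text
time: 14.5
ee_pos: [0.557, 0.0322, 0.0097]
orientation: [-3.139, -0.124, -0.0]
wrist_force: [0.0, -0.2, -0.6]
finger_gap: 0.007
grasp_force: 0.0
```

>>> arm_command:
  xyz:
    - [-0.001,0.008,0]
    - [-0.001,0.012,0]
    - [-0.001,0.012,0]
  angular:
    - [0,0,0]
    - [0,0,0]
    - [0,0,0]
  grip: [0,0,0]

```text
time: 14.8
ee_pos: [0.5568, 0.0336, 0.0097]
orientation: [3.139, 0.124, -0.0]
wrist_force: [0.5, -0.7, -0.3]
finger_gap: 0.004
grasp_force: 0.2
```

>>> arm_command:
  xyz:
    - [-0.001,0.008,0]
    - [-0.001,0.012,0]
    - [-0.001,0.012,0]
  angular:
    - [0,0,0]
    - [0,0,0]
    - [0,0,0]
  grip: [0,0,0]

```text
time: 15.1
ee_pos: [0.5568, 0.0345, 0.01]
orientation: [3.138, 0.124, 0.0]
wrist_force: [-0.8, -5.6, 4.0]
finger_gap: 0.005
grasp_force: 3.4
```

The stop is reached. As insurance I'll re-seat the blank along the fence with a light two-finger press, backing off and raising first.

>>> arm_command:
  xyz:
    - [0.003,-0.04,0]
    - [0.008,-0.1,0]
    - [0.008,-0.1,0.25]
    - [0.008,-0.1,0.5]
    - [0.008,-0.1,0.5]
  angular:
    - [0,0,0]
    - [0,0,0]
    - [0,0,0]
    - [0,0,0]
    - [0,0,0]
  grip: [0,0,0,0,0]

```text
time: 15.6
ee_pos: [0.5595, 0.0226, 0.0737]
orientation: [-3.139, -0.124, -0.009]
wrist_force: [0.2, -0.2, -0.5]
finger_gap: 0.007
grasp_force: 0.0
```

>>> arm_command:
  xyz:
    - [-0.3,0.1,0]
    - [-0.35,0.45,0]
    - [-0.35,0.7,0]
    - [-0.35,0.7,0]
    - [-0.35,0.7,0]
    - [-0.35,0.7,0]
  angular:
    - [0,0,0]
    - [0,0,0]
    - [0,0,0]
    - [0,0,0]
    - [0,0,0]
    - [0,0,0]
  grip: [0.5,0.5,0.5,0.5,0.5,0.5]

```text
time: 16.2
ee_pos: [0.5157, 0.1062, 0.0693]
orientation: [3.139, 0.123, -0.001]
wrist_force: [0.7, -0.1, 0.3]
finger_gap: 0.464
grasp_force: 0.0
```

```bash
python3 -c "
from h import *
rep()"
```

```text
[515.66839277 106.24437806  69.28390124] 10.859244160539184 54.450444629842245 [ 0.71463663 -0.05031516  0.26487325]
184 634 158 313
```

>>> arm_command:
  xyz:
    - [0,0,-0.2]
    - [0,0,-0.38]
    - [0,0,-0.46]
    - [0,0,-0.5]
    - [0,0,-0.5]
    - [0,0,-0.5]
  angular:
    - [0,0,0]
    - [0,0,0]
    - [0,0,0]
    - [0,0,0]
    - [0,0,0]
    - [0,0,0]
  grip: [0.5,0.5,0.5,0.5,0.5,0.5]

```text
time: 16.85
ee_pos: [0.5162, 0.1069, 0.0105]
orientation: [-3.139, -0.124, -0.002]
wrist_force: [-0.7, -0.1, 0.4]
finger_gap: 0.501
grasp_force: 0.0
```

>>> arm_command:
  xyz:
    - [0.03,0.0025,0]
    - [0.06,0.005,0]
    - [0.09,0.0075,0]
    - [0.12,0.0095,0]
    - [0.15,0.012,0]
    - [0.16,0.013,0]
    - [0.17,0.0135,0]
    - [0.17,0.0135,0]
  angular:
    - [0,0,0]
    - [0,0,0]
    - [0,0,0]
    - [0,0,0]
    - [0,0,0]
    - [0,0,0]
    - [0,0,0]
    - [0,0,0]
  grip: [0.5,0.5,0.5,0.5,0.5,0.5,0.5,0.5]

```text
time: 17.65
ee_pos: [0.5361, 0.1086, 0.0096]
orientation: [3.139, 0.124, -0.0]
wrist_force: [0.5, 0.7, -0.6]
finger_gap: 0.498
grasp_force: 0.0
```

```bash
python3 -c "
from h import *
rep()"
```

```text
[536.08635684 108.63688008   9.57625793] 31.403270909036642 55.20185351199254 [ 0.47656819  0.66645603 -0.61721675]
144 639 205 315
```

>>> arm_command:
  xyz:
    - [0.008,0.0005,0]
    - [0.012,0.001,0]
    - [0.012,0.001,0]
  angular:
    - [0,0,0]
    - [0,0,0]
    - [0,0,0]
  grip: [0.5,0.5,0.5]

```text
time: 18.0
ee_pos: [0.5368, 0.1087, 0.0096]
orientation: [3.139, 0.124, -0.003]
wrist_force: [-6.9, -1.2, 3.8]
finger_gap: 0.5
grasp_force: 3.7
```

>>> arm_command:
  xyz:
    - [0.006,0.0005,0]
    - [0.008,0.001,0]
    - [0.008,0.001,0]
  angular:
    - [0,0,0]
    - [0,0,0]
    - [0,0,0]
  grip: [0.5,0.5,0.5]

```text
time: 18.3
ee_pos: [0.5369, 0.1087, 0.0095]
orientation: [3.139, 0.124, -0.006]
wrist_force: [-15.9, -2.1, 8.3]
finger_gap: 0.503
grasp_force: 7.8
```

Seated at the fence. I'll retreat and measure from the top camera.

>>> arm_command:
  xyz:
    - [-0.05,-0.004,0]
    - [-0.2,-0.016,0]
    - [-0.2,-0.016,0.3]
    - [-0.2,-0.016,0.7]
    - [-0.2,-0.016,1]
    - [-0.2,-0.016,1]
  angular:
    - [0,0,0]
    - [0,0,0]
    - [0,0,0]
    - [0,0,0]
    - [0,0,0]
    - [0,0,0]
  grip: [0.5,0.5,0.5,0.5,0.5,0.5]

```text
time: 18.9
ee_pos: [0.5164, 0.1073, 0.1353]
orientation: [-3.138, -0.124, -0.012]
wrist_force: [0.8, -0.3, -0.6]
finger_gap: 0.5
grasp_force: 0.0
```

>>> arm_command:
  xyz:
    - [0,-0.4,0.2]
    - [0,-0.8,0.4]
    - [0,-1,0.5]
    - [0,-1,0.5]
  angular:
    - [0,0,0]
    - [0,0,0]
    - [0,0,0]
    - [0,0,0]
  grip: [0.5,0.5,0.5,0.5]

```text
time: 19.3
ee_pos: [0.515, -0.0159, 0.1914]
orientation: [3.138, 0.119, 0.005]
wrist_force: [0.2, -0.3, -0.6]
finger_gap: 0.501
grasp_force: 0.0
```

>>> arm_command:
  xyz:
    - [0,-0.4,0]
    - [0,-0.8,0]
    - [0,-1,0]
    - [0,-1,0]
  angular:
    - [0,0,0]
    - [0,0,0]
    - [0,0,0]
    - [0,0,0]
  grip: [0.5,0.5,0.5,0.5]

```text
time: 19.7
ee_pos: [0.5141, -0.1349, 0.1883]
orientation: [-3.139, -0.12, 0.002]
wrist_force: [0.0, -0.3, 0.7]
finger_gap: 0.5
grasp_force: 0.0
```

>>> arm_command:
  xyz:
    - [0,-0.4,0]
    - [0,-0.8,0]
    - [0,-1,0]
    - [0,-1,0]
  angular:
    - [0,0,0]
    - [0,0,0]
    - [0,0,0]
    - [0,0,0]
  grip: [0.5,0.5,0.5,0.5]

```text
time: 20.1
ee_pos: [0.5144, -0.2542, 0.1883]
orientation: [-3.139, -0.121, 0.002]
wrist_force: [-0.2, -0.1, 0.9]
finger_gap: 0.497
grasp_force: 0.0
```

>>> arm_command:
  xyz:
    - [0,-0.4,0]
    - [0,-0.8,0]
    - [0,-1,0]
    - [0,-1,0]
  angular:
    - [0,0,0]
    - [0,0,0]
    - [0,0,0]
    - [0,0,0]
  grip: [0.5,0.5,0.5,0.5]

```text
time: 20.5
ee_pos: [0.5147, -0.3737, 0.1884]
orientation: [-3.138, -0.122, 0.002]
wrist_force: [0.2, 0.2, 0.4]
finger_gap: 0.499
grasp_force: 0.0
```

```bash
python3 - <<'E'
from h import *
c=r.camera("top");im=c["color"];hsv=cv2.cvtColor(im,cv2.COLOR_RGB2HSV)
f=((hsv[...,0]<11)&(hsv[...,1]>110)&(hsv[...,2]>100)).astype(np.uint8)
f[:200]=0;f[300:]=0;f[:,:200]=0;f[:,366:]=0
ct=max(cv2.findContours(f,0,2)[0],key=cv2.contourArea);print("px",cv2.boundingRect(ct))
P=np.array([ray(c,p[0],.032)[:2] for p in ct],np.float32)*1000
q=cv2.minAreaRect(P);d=np.array(q[0])-[509.2,51.1];print(q,"jig",d@[.9968,.08],d@[-.08,.9968])
E
```

```text
px (225, 220, 68, 13)
((555.723388671875, 112.29745483398438), (20.555736541748047, 129.54074096679688), 4.5902791023254395) jig 51.27031021484376 57.27975188476562
```

```bash
python3 -c "
from h import *
print(r.finish_job())"
```

```text
the job is handed in; nothing more can be done
None
```

The long blank is set and the job is handed in at about 20 s: it measures (51, 57) mm in the jig's frame, parallel to the fence, pressed to fence and stop, with the hand clear; the verdict was not returned, the first push passed over the blank because the fingertips sat higher than expected, and I viewed 11 pictures against the limit of 10.

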